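Earth the bead tray, then hold it level over the inspection lens

ROBOT

A 6-joint arm with a two-finger parallel gripper is mounted at the origin on the work surface. World frame = base frame: x ahead of the robot, y to its left, z up, the work surface at z = 0. Lengths are in m, angles in rad, forces in N, time in s.
With the tool pointing down it reaches from about 0.35 to 0.775 m from the base axis. Payload 5.5 kg.
Tool frame: the origin (TCP) lies midway between the tips of the shut fingers; the grasp point (between the pads) lies 19 mm behind it; z points along the fingers, y is the direction in which the jaws open and shut (so a half turn about z gives the same grasp; the last joint's range is limited). The gripper opens to 85 mm and grips with 20 to 120 N. Pads are 22 mm wide; open, the fingers measure 114 mm over their backs; the gripper's body (76 mm by 85 mm) begins 54 mm behind the grasp point. The pads swing forward as they close: fully open they stand 13 mm farther back than shut.
Start: joints at [-1.426, 0.313, 0.046, 1.304, 0, 1.431], TCP at [0.162, -0.552, 0.2] pointing down, gripper open.
Joint ranges: [-2.76, 2.76], [-0.86, 1.69], [-1.03, 1.26], [-2.2, 2.34], [-1.47, 1.5], [-3.14, 3.14]. Speed limits (rad/s): [2.57, 2.57, 3.14, 3.14, 3.14, 3.14].

INTERFACE

Orientations are given as a unit quaternion [w, x, y, z].
In Python, from workcell import env gives the robot as it stands.
- The arm moves only by the shell command python3 -m creep 'ROWS' [OPENING] [FORCE]. ROWS is JSON, a list of rows, each a list of 6 numbers: the shift along the tool's x, y, z in m, then the turn, a rotation vector about the tool's x, y, z in degrees. A call has exactly 8 rows; each row is the pose to reach, as a shift and turn from the pose commanded when the call began, along the tool's axes at that moment; what a row does not reach only later rows make up. A row lasts 1/10 s, in which the tool goes at most 50 mm and 8.59 degrees, less where a joint would pass 70% of its speed; a pose out of reach is approached as far as the arm can. A call with a gripper value outside its range is refused whole. OPENING is the finger opening in m, from 0 to 0.0854, set as the call begins (- or left out, the last holds). The fingers move at their own pace and stop on an object; FORCE is the grip in N (left out, the last holds). Time passes only in rows, so rows that repeat a pose let the fingers close, or fill a call up. It gives the time, the measured TCP pose, the force and the opening at its end, in the units of the state.
- env.get_state(): the state, without advancing time (a new reading comes with each control period).
- env.read_camera(name): name is "scene" or "side" or "wrist"; returns (picture, depth): 384x512x3 uint8, blue, green, red; 384x512 float32, m along the optical axis (not along the pixel's ray), 0 where there is no reading.
- env.camera_params(name): a dict with "fx", "fy", "cx", "cy" (pixels), "position" and "orientation" of the camera in the world. Camera axes: x right, y up, looking along -z (the intrinsics and any distortion apply to the point x, -y, -z); pixel columns grow to the right and rows downward; lengths in m; the calibration is good to about 2 mm. A picture is of the moment at which its call begins: read the wrist's pose just before it. camera_params takes no time and is no camera call; for the wrist camera it gives the pose at the moment of the call.
- env.hand_in(): hands the job in, once; it reports no verdict.
The state is a dict: "clock": time; "joint_pos": joint angles; "qvel": joint speeds; "tau": joint torques, N m; "tcp_pos": TCP position; "orientation": TCP orientation; "wrist_force": force on the tool from outside, world axes, zero at the start; "ft_torque": the same for the moment, N m; "finger_gap": finger opening in m.
Only numpy, scipy, OpenCV 4.12 (cv2) and the standard library are available. Lean on these libraries where they do the work, as an engineer would, in place of code of your own. Each camera call takes 0.05 s, during which the arm holds its last target. There are 200 camera calls.

TASK

Pick the sample tray off its dock by the upright fin and discharge it: with the pin under the tray, gently press the narrow spring-loaded earthing stud at least halfway down, then the wide one. Then carry the tray to the inspection scope and finish still holding it there, level and still, with the bead's pocket centred about 2 cm above the upward-looking lens and not touching the scope. The loose bead must stay in its shallow pocket all the way, and the bottle, jar and well plate are to be left where they are.

Things in the scene. Friction and masses are not known exactly. Their poses are not given: they have to be found in the camera images.
- tray: Grey metal sample tray: a flat plate 140 (x) x 60 (y) x 4 mm, about 150 g, resting on the dock. Origin at the middle of the plate's underside; z up, x along the plate towards the end with the bead's pocket. A black upright grip fin stands on the middle of the plate: 30 long (x) x 14 thick (y) mm, from the plate's top (z 4 mm) to z 50 mm; grip it across its 14 mm thickness. A steel pin hangs under the middle of the plate.
- tray_pocket (a point): Centre of the pocket's floor, on the plate's top face, 45 mm from the tray's middle along its x (4 mm above the underside). The pocket is round, 32 mm inside, 38 mm outside, with a rim only 3 mm high and a dark glass window as its floor.
- tray_pin (a point): Lower tip of the pin under the tray, straight below the fin: 16 mm below the plate's underside, pin 8 mm in diameter.
- tray_grip (a point): Middle of the grip fin, 35 mm above the plate's underside, on the tray's z axis.
- bead_center (a point): Centre of the white ceramic bead, 20 mm in diameter, 25 g, lying loose in the pocket, free to roll about 9 mm off its centre.
- dock: Fixed dock, 110 x 90 mm base, two ridges (at x +-40 mm) whose tops carry the tray 32 mm above the bench; at the ridges' ends lips 3 mm high stand beside the tray's long edges with 4 mm play. The tray lifts straight up.
- stud_thin_base: Grey round housing, fixed to the bench, of the narrow earthing stud; origin on the bench below the stud. The two studs may stand in either place.
- stud_thin_top (a point): Centre of the top face of the narrow steel stud, 16 mm in diameter, 26 mm above the bench when up; it goes down as the stud is pressed.
- stud_thin (a joint): How far the narrow stud is pressed down, m: 0 up, 0.010 fully down; spring, 1.5 N to start it, 5 N fully down. Housing 12 mm high.
- stud_wide_base: Grey round housing, fixed to the bench, of the wide earthing stud; origin on the bench below the stud.
- stud_wide_top (a point): Centre of the top face of the wide steel stud, 34 mm in diameter, 26 mm above the bench when up; it goes down as the stud is pressed.
- stud_wide (a joint): How far the wide stud is pressed down, m: 0 up, 0.010 fully down; spring, 1.5 N to start it, 5 N fully down. Housing 12 mm high.
- scope: Low white inspection scope fixed to the bench; origin on the bench below the lens. Base 210 x 130 x 36 mm, reaching from 50 mm before to 160 mm behind the lens (its x), black focus knobs at both sides, two inclined eyepieces at its far end up to 140 mm high, beginning 110 mm behind the lens.
- lens (a point): Centre of the upward-looking lens face on top of the steel barrel, 85 mm above the bench; barrel 34 mm in diameter over a 64 mm collar that tops out at 52 mm. z up.
- media_bottle: Bystander: clear glass bottle with a screw cap, 70 mm in diameter, 150 mm tall; origin under its base.
- amber_jar: Bystander: amber jar, 52 mm in diameter, 65 mm tall; origin under its base.
- well_plate: Bystander: well plate with twelve wells, 85 x 127 x 18 mm; origin under its base.
Mind the look-alikes: they are no part of the job. What is shaped like the tray but green, pink or red is not meant.

How it is judged:
On the way, in this order (a step that is already met when the one before it is completed fails the run):
1. the tray is lifted clear of its dock, in the fingers (distance of tray from where it was at the start of the episode above 0.02 m and contact force between tray and dock below 0.01 N and contact force between the fingers and tray above 0.3 N), for 0.2 s.
2. the pin of the held tray presses the narrow stud down by at least 4 mm (value of joint stud_thin above 0.004 m and contact force between tray and stud_thin_base above 0.3 N and horizontal distance between tray_pin and stud_thin_top below 0.014 m and contact force between the fingers and tray above 0.3 N), for 0.1 s.
3. then it presses the wide stud down by at least 4 mm (value of joint stud_wide above 0.004 m and contact force between tray and stud_wide_base above 0.3 N and horizontal distance between tray_pin and stud_wide_top below 0.021 m and contact force between the fingers and tray above 0.3 N), for 0.1 s.
At the end, for the whole second after the job is handed in: Held by the fingers alone, level within 5 degrees, still; pocket centre within 12 mm of the lens axis, plate underside 6 to 40 mm above the lens, touching no scope, dock or stud; bead in its pocket; bottle, jar and well plate within 30 mm of their places (horizontal distance between tray_pocket and lens below 0.012 m and z of tray_pocket in the frame of lens between 0.01 and 0.044 m and angle between tray's own z axis and vertical below 0.09 rad and linear speed of tray below 0.02 m/s and angular speed of tray below 0.15 rad/s and contact force between the fingers and tray above 0.3 N and contact force between tray and scope below 0.02 N and contact force between tray and dock below 0.02 N and contact force between tray and stud_thin_base below 0.02 N and contact force between tray and stud_wide_base below 0.02 N and distance between bead_center and tray_pocket below 0.02 m and distance of each of media_bottle, amber_jar, well_plate from where it was at the start of the episode below 0.03 m); the arm keeps its last pose, push and grip.
It fails at once if the bead leaves its pocket (distance between bead_center and tray_pocket above 0.02 m).
It fails at once if the tray strikes the scope (over 2 N) (contact force between tray and scope above 2 N).
It fails at once if an earthing stud is pressed with over 25 N (contact force between tray and stud_thin_base above 25 N or contact force between tray and stud_wide_base above 25 N).
It fails at once if a bystander is pushed more than 30 mm or knocked over (distance of any of media_bottle, amber_jar, well_plate from where it was at the start of the episode above 0.03 m or angle between any of media_bottle, amber_jar, well_plate's own z axis and vertical above 0.4 rad).
It also fails if it takes over 58 s, if anything falls off the work surface, if the arm or the gripper's body presses on something with over 40 N, if the wrist force passes 120 N, or if a joint passes its speed limit or range.

## Working session

There is one attempt and no reset: what is moved stays moved. The work goes in short steps, Python scripts to look and compute and a shell command to move; the robot and the scene stay as the last step left them, time stands still between calls to the robot, and variables do not carry over. Pictures are saved under pics/ and viewed, about 8 in all and at most 12, crops included, and the job is handed in when it is done.

```bash
ls; mkdir -p pics; python3 - <<'E'
from workcell import env
import cv2,numpy as np
print(env.get_state())
for n in ["scene","side","wrist"]:
    p=env.camera_params(n);im,d=env.read_camera(n)
    np.savez(f"pics/{n}0.npz",im=im,d=d,**{k:np.array(v) for k,v in p.items()})
    cv2.imwrite(f"pics/{n}0.png",im); print(n,p,(d>0).mean())
E
```

```text
pics
{'clock': 0.0, 'joint_pos': array([-1.42557037e+00,  3.14012692e-01,  4.49959211e-02,  1.30358834e+00,
       -4.07703173e-05,  1.43120999e+00]), 'qvel': array([-0.00082643, -0.00041307, -0.00027346,  0.00038829,  0.00027081,
       -0.00049158]), 'tau': array([-4.51736259e-04, -4.80630827e+01,  2.98529184e+01,  1.94572000e-02,
       -2.25718022e-04,  6.14260056e-07]), 'tcp_pos': array([ 0.16146602, -0.55128532,  0.19930885]), 'orientation': array([-9.04329016e-04,  9.89876961e-01,  1.41925277e-01, -2.29352755e-05]), 'wrist_force': array([ 1.05305922,  0.97548835, -0.60078444]), 'ft_torque': array([0.00122244, 0.00032188, 0.0218779 ]), 'finger_gap': 0.08556048756826042}
scene {'fx': 362.1597668083155, 'fy': 362.1597668083155, 'cx': 252.5654027441818, 'cy': 193.2341137017216, 'position': array([ 1.46327515, -0.37715086,  0.86507093]), 'orientation': array([0.70863398, 0.34011932, 0.25636678, 0.56252361])} 0.9962005615234375
side {'fx': 383.03665917394954, 'fy': 383.03665917394954, 'cx': 258.72056885686874, 'cy': 185.9118048631356, 'position': array([0.16923905, 0.5070872 , 0.9312479 ]), 'orientation': array([-0.28619561, -0.10045683,  0.34358595,  0.88879086])} 0.9961903889973959
wrist {'fx': 335.249188390924, 'fy': 335.249188390924, 'cx': 256.7074137600155, 'cy': 194.63895818102603, 'position': array([ 0.23531324, -0.52979076,  0.37250095]), 'orientation': array([ 0.79047581, -0.12403086,  0.09295113, -0.59255753])} 0.995819091796875
```

View pics/scene0.png

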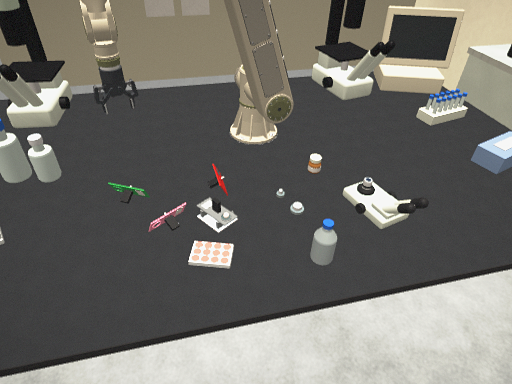

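View pics/side0.png

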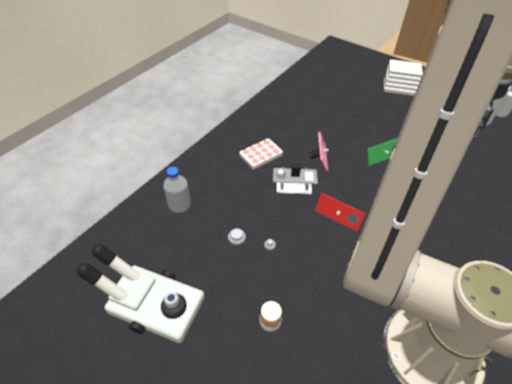

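Scene view: tray on dock (217,212), narrow stud (281,192), wide stud (297,208), lens (368,182), jar (315,163), bottle (323,240). Side view: tray (296,175), wide stud (237,235), narrow stud (270,243), lens (173,298). The red, pink and green look-alikes are to be ignored.

```bash
cat > h.py <<'E'
import numpy as np,cv2
from scipy.spatial.transform import Rotation as R
def rot(q): return R.from_quat(np.roll(q,-1))
def ray(p,u,v):
    d=np.stack([(np.asarray(u)-p['cx'])/p['fx'],-(np.asarray(v)-p['cy'])/p['fy'],-np.ones(np.shape(u))],-1)
    return rot(p['orientation']).apply(d)
def plane(p,u,v,z):
    d=ray(p,u,v); return p['position']+d*((z-p['position'][2])/d[...,2])[...,None]
def cloud(f):
    v,u=np.mgrid[0:384,0:512]
    return f['position']+ray(f,u.ravel()*1.,v.ravel()*1.).reshape(384,512,3)*f['d'][...,None]
E
python3 - <<'E'
from h import *
np.set_printoptions(precision=3,suppress=True)
for n,pts in dict(scene=dict(fin=(217,206),tray=(207,212),bead=(226,211),thin=(281,191),wide=(297,206),lens=(368,180),jar=(315,157),cap=(327,224),wp=(211,250),red=(220,180)),
  side=dict(fin=(296,170),tray=(283,175),bead=(309,175),thin=(270,241),wide=(237,233),lens=(173,298),jar=(271,308),cap=(172,172),wp=(261,152),red=(340,212))).items():
    f=np.load(f"pics/{n}0.npz");P=cloud(f)
    for k,(u,v) in pts.items(): print(n,k,P[v,u])
    # top-down height map points in workspace
a=[cv2.resize(cv2.imread("pics/scene0.png")[150:250,180:310],None,fx=6,fy=6,interpolation=2)[:,:], cv2.resize(cv2.imread("pics/side0.png")[150:250,220:350],None,fx=6,fy=6,interpolation=2)]
w=np.hstack([cv2.resize(x,(400,308)) for x in a])
b=[cv2.resize(cv2.imread("pics/scene0.png")[160:230,335:430],(400,290),interpolation=2),cv2.resize(cv2.imread("pics/side0.png")[240:345,70:215],(400,290),interpolation=2)]
cv2.imwrite("pics/crop0.png",np.vstack([w,np.hstack(b)]))
E
```

```text
scene fin [ 0.57  -0.266  0.069]
scene tray [ 1.463 -0.377  0.865]
scene bead [ 0.564 -0.235  0.035]
scene thin [ 0.481 -0.014  0.018]
scene wide [0.58  0.014 0.024]
scene lens [0.559 0.286 0.079]
scene jar [0.356 0.163 0.062]
scene cap [0.8   0.016 0.146]
scene wp [ 0.709 -0.309  0.016]
scene red [ 0.386 -0.225  0.032]
side fin [ 0.549 -0.261  0.067]
side tray [ 0.584 -0.243  0.037]
side bead [ 0.517 -0.294  0.036]
side thin [ 0.48  -0.015  0.026]
side wide [0.572 0.018 0.026]
side lens [0.554 0.285 0.087]
side jar [0.358 0.163 0.066]
side cap [0.789 0.029 0.153]
side wp [ 0.714 -0.305  0.02 ]
side red [ 0.366 -0.22   0.032]
```

View pics/crop0.png

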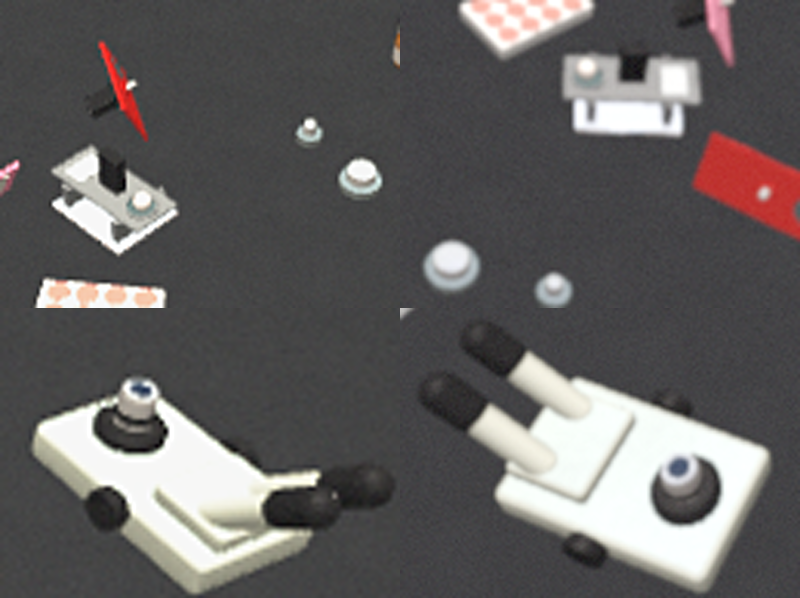

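```bash
python3 - <<'E'
from h import *
np.set_printoptions(precision=4,suppress=True)
def rect(P):
    r=cv2.minAreaRect((P[:,:2]*1000).astype(np.float32)); return r
for n in ["scene","side"]:
    f=np.load(f"pics/{n}0.npz");P=cloud(f);im=f['im'].astype(int);sat=im.max(2)-im.min(2);br=im.max(2)
    near=lambda c,r:np.hypot(P[...,0]-c[0],P[...,1]-c[1])<r
    for k,c,r,z in [("thin",(.48,-.015),.03,.026),("wide",(.576,.016),.035,.026),("lens",(.556,.285),.04,.085)]:
        m=near(c,r)&(abs(P[...,2]-z)<.006)
        v,u=np.nonzero(m);Q=P[m]; print(n,k,m.sum(),Q.mean(0),(Q.max(0)+Q.min(0))/2,np.ptp(Q,axis=0))
        q=plane(f,u*1.,v*1.,z); print('   plane mean',q.mean(0),(q.min(0)+q.max(0))/2,np.ptp(q,axis=0))
    m=near((.552,-.266),.1)&(abs(P[...,2]-.036)<.007)&(sat<40)&(br>60)
    print(n,'tray',rect(P[m]),m.sum())
    m=near((.552,-.266),.05)&(P[...,2]>.055);print(n,'fin',m.sum(),P[m].mean(0),rect(P[m]))
    m=near((.55,.32),.25)&(abs(P[...,2]-.036)<.005)&(br>150);print(n,'scope',rect(P[m]),m.sum())
    m=near((.55,.32),.28)&(P[...,2]>.1)&(br<80);print(n,'eyep',P[m].mean(0),P[m][:,2].max())
E
```

```text
scene thin 9 [ 0.4782 -0.0164  0.0213] [ 0.4786 -0.0163  0.0216] [0.0149 0.0115 0.0031]
   plane mean [ 0.4838 -0.0184  0.026 ] [ 0.4839 -0.018   0.026 ] [0.012  0.0125 0.    ]
scene wide 45 [0.5751 0.0162 0.0229] [0.5736 0.0166 0.0234] [0.031  0.0293 0.0067]
   plane mean [0.5784 0.0147 0.026 ] [0.5774 0.0151 0.026 ] [0.0325 0.031  0.    ]
scene lens 33 [0.5624 0.2837 0.0816] [0.5621 0.2834 0.0815] [0.026  0.0322 0.0048]
   plane mean [0.5664 0.2808 0.085 ] [0.5657 0.2791 0.085 ] [0.0261 0.031  0.    ]
scene tray ((555.291259765625, -267.977294921875), (141.93524169921875, 72.65441131591797), 35.113990783691406) 433
scene fin 72 [ 0.5584 -0.2671  0.0709] ((555.3515014648438, -267.7930908203125), (30.16811180114746, 14.592376708984375), 37.657596588134766)
scene scope ((530.4686889648438, 267.865478515625), (385.2281188964844, 137.59295654296875), 19.02720069885254) 520
scene eyep [0.7593 0.3254 0.1236] 0.1402149612590715
side thin 27 [ 0.4804 -0.0128  0.0259] [ 0.4811 -0.0136  0.0255] [0.0159 0.015  0.0102]
   plane mean [ 0.4804 -0.0127  0.026 ] [ 0.4803 -0.0127  0.026 ] [0.0166 0.0155 0.    ]
side wide 99 [0.5724 0.0212 0.0264] [0.5732 0.0199 0.0251] [0.0327 0.0318 0.0099]
   plane mean [0.5726 0.0209 0.026 ] [0.5729 0.0206 0.026 ] [0.0336 0.0341 0.    ]
side lens 154 [0.558  0.2881 0.0853] [0.5589 0.2872 0.0844] [0.0304 0.0301 0.0108]
   plane mean [0.5581 0.2881 0.085 ] [0.5582 0.2877 0.085 ] [0.033  0.0317 0.    ]
side tray ((553.683837890625, -264.5011901855469), (140.30186462402344, 74.48955535888672), 34.3138542175293) 554
side fin 92 [ 0.5538 -0.2601  0.0733] ((565.1969604492188, -253.80328369140625), (59.54549789428711, 15.601080894470215), 36.2222785949707)
side scope ((523.3474731445312, 278.87078857421875), (392.9736633300781, 131.81178283691406), 13.77001953125) 2447
side eyep [0.7448 0.3387 0.1279] 0.14548209252223487
```

Measured positions, with the two views agreeing to 3–5 mm:
- Tray: (0.5545, -0.266), yaw about 36°.
- Narrow stud: (0.481, -0.014).
- Wide stud: (0.575, 0.018).
- Lens: (0.560, 0.286), with the eyepieces at about 15° beyond it.

Next I work out the approach.

```bash
cat > go.py <<'E'
# python3 go.py x y z yawdeg : shift (mm) and turn (deg) in tool axes to that TCP pose, pointing down
import sys
from h import *
from workcell import env
x,y,z,a=map(float,sys.argv[1:5]); s=env.get_state(); T=rot(s['orientation'])
W=R.from_euler('z',a,degrees=True)*R.from_rotvec([np.pi,0,0])
print('tcp',s['tcp_pos'].round(4),'yaw',np.degrees(np.arctan2(*T.as_matrix()[[1,0],0])).round(2),'t',s['clock'])
print('shift mm',(T.inv().apply(np.array([x,y,z])-s['tcp_pos'])*1000).round(1),'turn',(T.inv()*W).as_rotvec(degrees=True).round(2))
E
python3 go.py 0.5545 -0.266 0.2 36
```

```text
tcp [ 0.1615 -0.5514  0.1995] yaw 16.32 t 0.15
shift mm [ 4.574e+02 -1.635e+02 -2.000e-01] turn [ -0.08  -0.02 -19.68]
```

```bash
python3 -m creep '[[10,-4,0,0,0,0]]' 2>&1 | tail -3; python3 -m creep '[[0.01,-0.004,0,0,0,0],[0.035,-0.012,0,0,0,0],[0.07,-0.025,0,0,0,0],[0.11,-0.039,0,0,0,0],[0.15,-0.054,0,0,0,0],[0.19,-0.068,0,0,0,0],[0.225,-0.08,0,0,0,0],[0.25,-0.09,0,0,0,0]]' 0.0854 20; python3 go.py 0.5545 -0.266 0.2 36
```

```text
$: bad value
clock: 0.95
tcp_pos: [0.3782, -0.3929, 0.2002]
orientation: [-0.0, 0.99, 0.143, 0.0]
wrist_force: [-0.2, 0.0, -0.0]
finger_gap: 0.0855
tcp [ 0.3782 -0.3929  0.2002] yaw 16.43 t 0.95
shift mm [205.  -71.8   0.3] turn [-1.000e-02 -3.000e-02 -1.957e+01]
```

```bash
python3 -m creep '[[0.025,-0.009,0,0,0,-2.5],[0.06,-0.021,0,0,0,-6],[0.10,-0.035,0,0,0,-10],[0.14,-0.049,0,0,0,-14],[0.175,-0.061,0,0,0,-17.5],[0.198,-0.069,0,0,0,-19.5],[0.205,-0.072,0,0,0,-19.5],[0.205,-0.072,0,0,0,-19.5]]'; python3 - <<'E'
from workcell import env
import cv2,numpy as np
p=env.camera_params("wrist");im,d=env.read_camera("wrist")
np.savez("pics/wrist1.npz",im=im,d=d,**{k:np.array(v) for k,v in p.items()});cv2.imwrite("pics/wrist1.png",im)
E
python3 go.py 0.5545 -0.266 0.048 36
```

```text
clock: 1.75
tcp_pos: [0.5532, -0.2672, 0.1998]
orientation: [-0.0, 0.951, 0.308, -0.0]
wrist_force: [-0.4, -0.1, -0.3]
finger_gap: 0.0856
tcp [ 0.5524 -0.268   0.1999] yaw 35.84 t 1.8
shift mm [  3.   -0.4 151.9] turn [-0.03  0.04 -0.16]
```

View pics/wrist1.png

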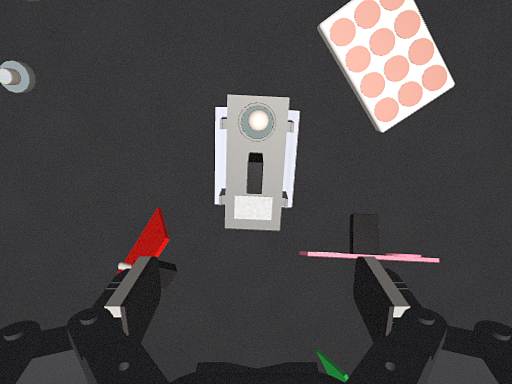

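The wrist view shows the tray plate at (257,163), the bead at (258,120) and the fin at (255,173). The red (145,245) and pink (370,258) look-alikes stand on edge behind it. I'll refine the tray's pose from here and check finger clearance.

```bash
python3 - <<'E'
from h import *
np.set_printoptions(precision=4,suppress=True)
f=np.load("pics/wrist1.npz");P=cloud(f);im=f['im'].astype(int);sat=im.max(2)-im.min(2);br=im.max(2)
near=np.hypot(P[...,0]-.5545,P[...,1]+.266)<.095
m=near&(abs(P[...,2]-.036)<.003)&(br>90)
m=cv2.morphologyEx(m.astype(np.uint8),cv2.MORPH_OPEN,np.ones((3,3)))>0
# median z and long axis
v,u=np.nonzero(m);q=plane(f,u*1.,v*1.,.036);print('plate',np.median(P[m][:,2]),cv2.minAreaRect((q[:,:2]*1000).astype(np.float32)))
m=near&(P[...,2]>.078)&(P[...,2]<.09);v,u=np.nonzero(m);q=plane(f,u*1.,v*1.,.082);print('fin top',m.sum(),np.median(P[m][:,2]),cv2.minAreaRect((q[:,:2]*1000).astype(np.float32)))
yaw=np.radians(36);c,s=np.cos(yaw),np.sin(yaw)
L=np.stack([(P[...,0]-.5545)*c+(P[...,1]+.266)*s,-(P[...,0]-.5545)*s+(P[...,1]+.266)*c,P[...,2]],-1)
bead=(br>200)&near&(P[...,2]>.045)&(P[...,2]<.07)&(L[...,0]>.03);print('bead local',L[bead].mean(0))
hsv=cv2.cvtColor(f['im'],cv2.COLOR_BGR2HSV)
red=(sat>80)&(P[...,2]>.005)&(abs(L[...,1])<.13)&(abs(L[...,0])<.2)
for nm,mm in (("red",red&(im[...,1]<60)&(L[...,1]>0)),("pink",red&(L[...,1]<0)&(im[...,1]>70)&(L[...,0]<0))): 
    if mm.any(): print(nm,L[mm].min(0),L[mm].max(0))
# anything tall close to finger corridor
t=(abs(L[...,0])<.05)&(abs(L[...,1])>.02)&(abs(L[...,1])<.075)&(P[...,2]>.042)&(P[...,2]<.12);print('corridor',t.sum(),L[t].min(0) if t.any() else '',L[t].max(0) if t.any() else '')
E
```

```text
plate 0.03556649724126368 ((551.33251953125, -266.0150146484375), (139.87034606933594, 72.5707015991211), 33.64518356323242)
fin top 510 0.08141509186647586 ((551.3263549804688, -265.3012390136719), (30.26457405090332, 13.89846134185791), 33.12796401977539)
bead local [ 0.0454 -0.0013  0.0526]
red [-0.1056  0.0002  0.005 ] [0.0754 0.13   0.3729]
pink [-0.0994 -0.1291  0.0415] [-0.0916 -0.0532  0.0559]
corridor 0
```

```bash
python3 go.py 0.5513 -0.2655 0.048 33.3; 
```

```text
tcp [ 0.5524 -0.268   0.1999] yaw 35.84 t 1.8
shift mm [  0.7  -2.6 151.9] turn [-0.03  0.04  2.54]
```

```bash
python3 -m creep '[[0.001,-0.0026,0.01,0,0,1.5],[0.001,-0.0026,0.035,0,0,2.5],[0.001,-0.0026,0.06,0,0,2.5],[0.001,-0.0026,0.085,0,0,2.5],[0.001,-0.0026,0.105,0,0,2.5],[0.001,-0.0026,0.12,0,0,2.5],[0.001,-0.0026,0.125,0,0,2.5],[0.001,-0.0026,0.125,0,0,2.5]]' 0.05; python3 go.py 0.5513 -0.2655 0.048 33.3; python3 - <<'E'
from h import *
from workcell import env
p=env.camera_params("wrist");im,d=env.read_camera("wrist");cv2.imwrite("pics/wrist2.png",im)
f=dict(p,d=d);P=cloud(f)
m=(np.hypot(P[...,0]-.5513,P[...,1]+.2655)<.03)&(P[...,2]>.078)&(P[...,2]<.086);v,u=np.nonzero(m);q=plane(f,u*1.,v*1.,.082);print(m.sum(),cv2.minAreaRect((q[:,:2]*1000).astype(np.float32)))
E
```

```text
clock: 2.6
tcp_pos: [0.5505, -0.2661, 0.0743]
orientation: [-0.001, 0.958, 0.286, -0.001]
wrist_force: [0.5, -0.5, 0.4]
finger_gap: 0.05
tcp [ 0.5505 -0.2661  0.0743] yaw 33.19 t 2.6
shift mm [ 1.   0.  26.3] turn [-0.11  0.06 -0.11]
1342 ((551.9081420898438, -264.7587890625), (31.120609283447266, 13.784767150878906), 32.52834701538086)
```

View pics/wrist2.png

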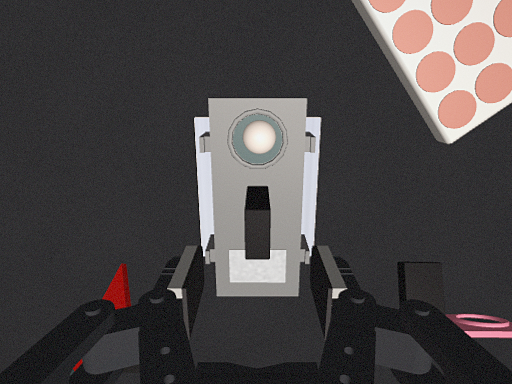

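The fin sits centred between the open fingers and the measurements agree. Going down to grip.

```bash
python3 -m creep '[[0.001,0,0.006,0,0,-0.3],[0.0015,0,0.013,0,0,-0.3],[0.0015,0,0.019,0,0,-0.3],[0.0015,0,0.024,0,0,-0.3],[0.0015,0,0.026,0,0,-0.3],[0.0015,0,0.026,0,0,-0.3],[0.0015,0,0.026,0,0,-0.3],[0.0015,0,0.026,0,0,-0.3]]'; python3 -m creep '[[0,0,0,0,0,0],[0,0,0,0,0,0],[0,0,0,0,0,0],[0,0,0,0,0,0],[0,0,0,0,0,0],[0,0,0,0,0,0],[0,0,0,0,0,0],[0,0,0,0,0,0]]' 0.005 30;  python3 go.py 0.5513 -0.2655 0.148 33.3
```

```text
clock: 3.45
tcp_pos: [0.5535, -0.2652, 0.0495]
orientation: [0.0, 0.957, 0.289, 0.0]
wrist_force: [0.1, -0.2, 0.2]
finger_gap: 0.0503
clock: 4.25
tcp_pos: [0.5533, -0.265, 0.0493]
orientation: [0.0, 0.957, 0.289, 0.0]
wrist_force: [-0.3, 1.4, 2.1]
finger_gap: 0.0121
tcp [ 0.5533 -0.265   0.0493] yaw 33.62 t 4.25
shift mm [ -1.9  -0.7 -98.7] turn [ 0.01 -0.    0.32]
```

```bash
python3 -m creep '[[0,0,-0.001,0,0,0],[0,0,-0.004,0,0,0],[0,0,-0.010,0,0,0],[0,0,-0.019,0,0,0],[0,0,-0.029,0,0,0],[0,0,-0.037,0,0,0],[0,0,-0.042,0,0,0],[0,0,-0.044,0,0,0]]' 0.005 45; python3 -m creep '[[0,0,-0.001,0,0,0],[0,0,-0.004,0,0,0],[0,0,-0.008,0,0,0],[0,0,-0.013,0,0,0],[0,0,-0.018,0,0,0],[0,0,-0.022,0,0,0],[0,0,-0.024,0,0,0],[0,0,-0.024,0,0,0]]'; python3 - <<'E'
from h import *
from workcell import env
np.set_printoptions(precision=4,suppress=True)
s=env.get_state()
p=env.camera_params("wrist");im,d=env.read_camera("wrist");cv2.imwrite("pics/wrist3.png",im)
f=dict(p,d=d);P=cloud(f)
T=rot(s['orientation']);L=T.inv().apply((P-s['tcp_pos']).reshape(-1,3)).reshape(P.shape)
im=im.astype(int);br=im.max(2);sat=im.max(2)-im.min(2)
z=L[...,2];m=(abs(z-.013)<.012)&(abs(L[...,0])<.09)&(abs(L[...,1])<.032)&(br>90)&(sat<35)&(L[...,0]<.02)
m2=(abs(z-.013)<.012)&(abs(L[...,0])<.09)&(abs(L[...,1])<.032)&(br>90)&(sat<35)
Q=L[m2];pl=Q[abs(Q[:,2]-np.median(Q[:,2]))<.004]
print('plate pts',len(pl),np.linalg.lstsq(np.c_[pl[:,:2],np.ones(len(pl))],pl[:,2],rcond=None)[0],cv2.minAreaRect((pl[:,:2]*1000).astype(np.float32)))
b=(br>190)&(z<.008)&(z>-.02)&(L[...,0]>.03)&(L[...,0]<.065)&(abs(L[...,1])<.02)
v,u=np.nonzero(b);print('bead px',b.sum(),u.mean(),v.mean(),L[b].mean(0))
f=dict(env.camera_params("side"));im,_=env.read_camera("side");cv2.imwrite("pics/side3.png",im)
E
python3 go.py 0.481 -0.014 0.118 33
```

```text
clock: 5.05
tcp_pos: [0.5538, -0.2654, 0.0943]
orientation: [0.001, 0.957, 0.289, 0.001]
wrist_force: [-0.2, 0.1, -2.1]
finger_gap: 0.011
clock: 5.85
tcp_pos: [0.5535, -0.2652, 0.1177]
orientation: [0.0, 0.957, 0.289, 0.0]
wrist_force: [0.1, -0.1, -1.2]
finger_gap: 0.0111
plate pts 13444 [0.0036 0.0086 0.0138] ((-2.725372314453125, -0.9072170257568359), (140.46900939941406, 60.333316802978516), 0.2910730540752411)
bead px 1018 258.6935166994106 149.46954813359528 [ 0.0464  0.0006 -0.0028]
tcp [ 0.5532 -0.265   0.1171] yaw 33.62 t 5.95
shift mm [  78.8 -249.    -0.9] turn [-0.    0.    0.62]
```

View pics/wrist3.png

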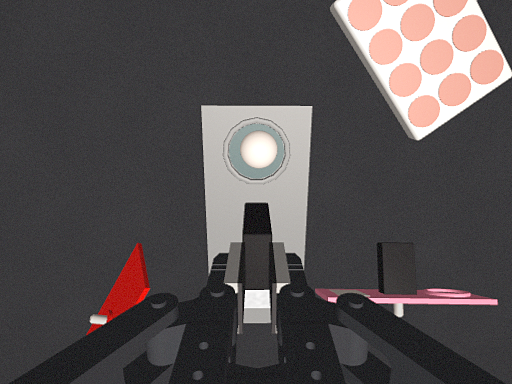

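The tray is held level (within 0.5°), the bead is centred at (258,149), and the pin tip is about 34 mm below the TCP. I'll carry it smoothly towards the studs and stop short to look.

```bash
python3 -m creep '[[0.0004,-0.0012,0,0,0,0],[0.0016,-0.005,0,0,0,0],[0.0036,-0.011,0,0,0,0],[0.0063,-0.019,0,0,0,0],[0.0096,-0.029,0,0,0,0],[0.0135,-0.041,0,0,0,0],[0.0175,-0.053,0,0,0,0],[0.0215,-0.065,0,0,0,0]]' && python3 -m creep '[[0.004,-0.012,0,0,0,0],[0.008,-0.024,0,0,0,0],[0.0115,-0.035,0,0,0,0],[0.0145,-0.044,0,0,0,0],[0.0168,-0.051,0,0,0,0],[0.0185,-0.056,0,0,0,0],[0.0195,-0.059,0,0,0,0],[0.02,-0.06,0,0,0,0]]'; python3 - <<'E'
from h import *
from workcell import env
p=env.camera_params("wrist");im,d=env.read_camera("wrist");cv2.imwrite("pics/wrist4.png",im)
np.savez("pics/wrist4.npz",im=im,d=d,**{k:np.array(v) for k,v in p.items()})
f=dict(p,d=d);P=cloud(f)
for k,c in (("thin",(.481,-.014)),("wide",(.575,.018))):
    m=(np.hypot(P[...,0]-c[0],P[...,1]-c[1])<.03)&(abs(P[...,2]-.026)<.004)
    v,u=np.nonzero(m);print(k,m.sum())
    if m.any():
        q=plane(f,u*1.,v*1.,.026);print(np.median(P[m][:,2]),q.mean(0),np.ptp(q,axis=0),cv2.minEnclosingCircle((q[:,:2]*1000).astype(np.float32)))
E
python3 go.py 0.484 -0.013 0.118 33.3
```

```text
clock: 6.75
tcp_pos: [0.5348, -0.1976, 0.1173]
orientation: [0.0, 0.957, 0.289, 0.0]
wrist_force: [-0.2, -0.0, -1.4]
finger_gap: 0.011
clock: 7.55
tcp_pos: [0.5186, -0.1379, 0.1172]
orientation: [0.0, 0.957, 0.289, -0.0]
wrist_force: [0.9, -0.1, -1.5]
finger_gap: 0.0111
thin 305
0.02478502941833488 [ 0.47929777 -0.01570692  0.026     ] [0.01571732 0.01558302 0.        ] ((479.4630432128906, -15.79151725769043), 8.03283405303955)
wide 1351
0.02500079182797804 [0.56758661 0.01494032 0.026     ] [0.02961484 0.03279086 0.        ] ((571.2481079101562, 16.927597045898438), 16.842992782592773)
tcp [ 0.5186 -0.1379  0.1172] yaw 33.61 t 7.6
shift mm [  40.3 -123.2   -0.9] turn [0.01 0.   0.31]
```

View pics/wrist4.png

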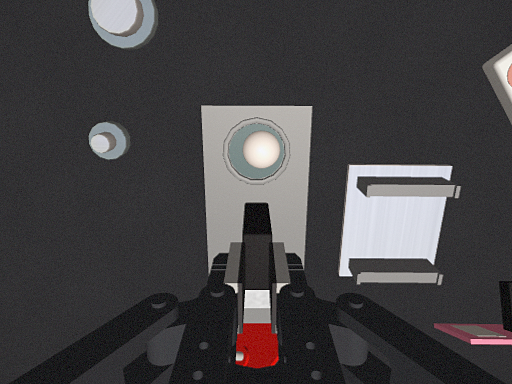

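The narrow stud (102,142) and wide stud (115,15) are both clear, and the bead (261,149) is in its pocket. The refined narrow-stud position is (0.4795, -0.0155).

```bash
python3 -m creep '[[0.0004,-0.0012,0,0,0,0],[0.0016,-0.005,0,0,0,0],[0.0035,-0.011,0,0,0,0],[0.006,-0.019,0,0,0,0],[0.009,-0.029,0,0,0,0],[0.0125,-0.041,0,0,0,0],[0.0163,-0.053,0,0,0,0],[0.020,-0.065,0,0,0,0]]' && python3 -m creep '[[0.0037,-0.012,0,0,0,0],[0.007,-0.023,0,0,0,0],[0.0102,-0.033,0,0,0,0],[0.013,-0.042,0,0,0,0],[0.0153,-0.0495,0,0,0,0],[0.017,-0.0545,0,0,0,0],[0.0178,-0.0575,0,0,0,0],[0.018,-0.058,0,0,0,0]]'; python3 go.py 0.482 -0.0147 0.064 33.6;python3 -m creep '[[0,0,0.001,0,0,0],[0,0,0.005,0,0,0],[0,0,0.011,0,0,0],[0,0,0.019,0,0,0],[0,0,0.028,0,0,0],[0,0,0.036,0,0,0],[0,0,0.042,0,0,0],[0,0,0.044,0,0,0]]';  python3 go.py 0.482 -0.0147 0.054 33.6
```

```text
clock: 8.4
tcp_pos: [0.4988, -0.0715, 0.1172]
orientation: [0.0, 0.957, 0.289, 0.0]
wrist_force: [0.4, -1.0, -2.1]
finger_gap: 0.0106
clock: 9.2
tcp_pos: [0.4821, -0.0143, 0.1172]
orientation: [0.0, 0.957, 0.289, -0.0]
wrist_force: [-0.2, 0.2, -1.3]
finger_gap: 0.0112
tcp [ 0.4821 -0.0143  0.1172] yaw 33.63 t 9.2
shift mm [-0.3  0.2 53.2] turn [0.01 0.   0.03]
clock: 10.0
tcp_pos: [0.4814, -0.0144, 0.0721]
orientation: [-0.0, 0.957, 0.289, -0.001]
wrist_force: [-0.3, -0.3, -1.2]
finger_gap: 0.011
tcp [ 0.4814 -0.0144  0.0721] yaw 33.62 t 10.0
shift mm [ 0.3  0.6 18.1] turn [-0.06  0.07  0.02]
```

```bash
python3 -m creep '[[0.0005,0.0005,0.002,0,0,0],[0.0005,0.0005,0.005,0,0,0],[0.0005,0.0005,0.008,0,0,0],[0.0005,0.0005,0.0105,0,0,0],[0.0005,0.0005,0.012,0,0,0],[0.0005,0.0005,0.013,0,0,0],[0.0005,0.0005,0.014,0,0,0],[0.0005,0.0005,0.015,0,0,0]]'; python3 -m creep '[[0,0,0.001,0,0,0],[0,0,0.002,0,0,0],[0,0,0.003,0,0,0],[0,0,0.004,0,0,0],[0,0,0.0045,0,0,0],[0,0,0.0045,0,0,0],[0,0,0.0045,0,0,0],[0,0,0.0045,0,0,0]]'; python3 - <<'E'
from h import *
from workcell import env
for n in ("side","scene"):
    im,d=env.read_camera(n);cv2.imwrite(f"pics/{n}5.png",im)
a=cv2.resize(cv2.imread("pics/side5.png")[190:290,205:335],(780,600),interpolation=2)
cv2.imwrite("pics/crop5.png",a);print(env.get_state()['wrist_force'],env.get_state()['ft_torque'])
E
```

```text
clock: 10.8
tcp_pos: [0.4831, -0.0147, 0.0584]
orientation: [0.0, 0.957, 0.289, 0.0]
wrist_force: [1.0, 0.5, -0.2]
finger_gap: 0.0111
clock: 11.6
tcp_pos: [0.483, -0.0147, 0.0538]
orientation: [0.0, 0.957, 0.289, 0.0]
wrist_force: [0.2, -0.1, 2.2]
finger_gap: 0.0109
[0.3678143  0.86575414 2.12717228] [0.0265593  0.00530213 0.01996901]
```

View pics/crop5.png

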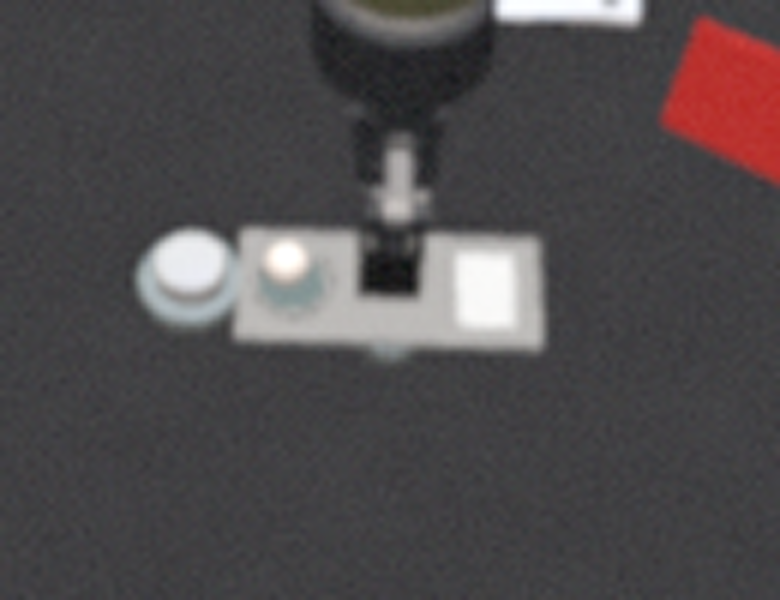

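The tray sits level over the narrow stud with the bead in its pocket. The upward force changed by about 3.7 N, which means about 6 mm pressed. I'll add 1.5 mm for margin, then back off.

```bash
python3 -m creep '[[0,0,0.0007,0,0,0],[0,0,0.0015,0,0,0],[0,0,0.0015,0,0,0],[0,0,0.0015,0,0,0],[0,0,0.001,0,0,0],[0,0,-0.001,0,0,0],[0,0,-0.004,0,0,0],[0,0,-0.008,0,0,0]]'; python3 -m creep '[[0,0,-0.004,0,0,0],[0,0,-0.009,0,0,0],[0,0,-0.014,0,0,0],[0,0,-0.018,0,0,0],[0,0,-0.020,0,0,0],[0,0,-0.021,0,0,0],[0,0,-0.021,0,0,0],[0,0,-0.021,0,0,0]]'; python3 go.py 0.575 0.0188 0.082 33.6
```

```text
clock: 12.5
tcp_pos: [0.4824, -0.0146, 0.0616]
orientation: [-0.0, 0.957, 0.289, -0.0]
wrist_force: [0.3, 0.7, -2.0]
finger_gap: 0.0112
clock: 13.3
tcp_pos: [0.4827, -0.0146, 0.0825]
orientation: [-0.0, 0.957, 0.289, -0.0]
wrist_force: [-0.2, -0.4, -1.3]
finger_gap: 0.0114
tcp [ 0.4827 -0.0146  0.0825] yaw 33.62 t 13.3
shift mm [95.3 23.2  0.5] turn [-0.    0.01  0.02]
```

```bash
python3 -m creep '[[0.0012,0.0003,0,0,0,0],[0.005,0.0012,0,0,0,0],[0.011,0.0027,0,0,0,0],[0.018,0.0044,0,0,0,0],[0.026,0.0063,0,0,0,0],[0.034,0.0083,0,0,0,0],[0.042,0.0102,0,0,0,0],[0.050,0.0122,0,0,0,0]]' && python3 -m creep '[[0.008,0.0019,0,0,0,0],[0.016,0.0039,0,0,0,0],[0.0235,0.0057,0,0,0,0],[0.030,0.0073,0,0,0,0],[0.0355,0.0086,0,0,0,0],[0.040,0.0098,0,0,0,0],[0.0435,0.0106,0,0,0,0],[0.0453,0.011,0,0,0,0]]'; python3 -m creep '[[0,0,0.002,0,0,0],[0,0,0.006,0,0,0],[0,0,0.011,0,0,0],[0,0,0.015,0,0,0],[0,0,0.018,0,0,0],[0,0,0.020,0,0,0],[0,0,0.021,0,0,0],[0,0,0.022,0,0,0]]'; python3 go.py 0.575 0.0188 0.053 33.6
```

```text
clock: 14.1
tcp_pos: [0.532, 0.0032, 0.0826]
orientation: [0.0, 0.957, 0.289, 0.0]
wrist_force: [1.3, -0.2, -1.8]
finger_gap: 0.0111
clock: 14.9
tcp_pos: [0.5753, 0.0188, 0.0827]
orientation: [0.0, 0.957, 0.289, 0.0]
wrist_force: [0.2, 0.6, -1.1]
finger_gap: 0.011
clock: 15.7
tcp_pos: [0.5751, 0.0187, 0.0607]
orientation: [0.0, 0.957, 0.289, 0.0]
wrist_force: [-0.1, 0.2, -1.4]
finger_gap: 0.0111
tcp [0.5751 0.0187 0.0607] yaw 33.61 t 15.7
shift mm [-0.1 -0.1  7.7] turn [ 0.01 -0.    0.01]
```

```bash
python3 -m creep '[[0,0,0.001,0,0,0],[0,0,0.0025,0,0,0],[0,0,0.004,0,0,0],[0,0,0.0055,0,0,0],[0,0,0.007,0,0,0],[0,0,0.008,0,0,0],[0,0,0.0085,0,0,0],[0,0,0.0085,0,0,0]]'; python3 -m creep '[[0,0,0,0,0,0],[0,0,0,0,0,0],[0,0,0,0,0,0],[0,0,0,0,0,0],[0,0,0,0,0,0],[0,0,0,0,0,0],[0,0,0,0,0,0],[0,0,0,0,0,0]]'; python3 -c "
from workcell import env
for i in range(4):
  env.read_camera('scene'); print(env.get_state()['wrist_force'])"
```

```text
clock: 16.5
tcp_pos: [0.5753, 0.0187, 0.0523]
orientation: [0.0, 0.957, 0.289, 0.0]
wrist_force: [0.1, 0.6, 1.5]
finger_gap: 0.011
clock: 17.3
tcp_pos: [0.575, 0.0188, 0.0522]
orientation: [0.0, 0.957, 0.289, -0.0]
wrist_force: [0.4, -0.2, 1.7]
finger_gap: 0.0113
[ 0.13442839 -0.24221022  2.42465427]
[-0.05746963  0.13963766  2.07373712]
[ 0.08796512 -0.13974534  2.64908899]
[0.83322611 0.6179275  2.2603289 ]
```

The force change is about 3.6 N, so the stud is about 6 mm down and held for over 0.8 s. Push 1 mm more for margin, then lift.

```bash
python3 -m creep '[[0,0,0.0005,0,0,0],[0,0,0.001,0,0,0],[0,0,0.001,0,0,0],[0,0,0.001,0,0,0],[0,0,0,0,0,0],[0,0,-0.003,0,0,0],[0,0,-0.008,0,0,0],[0,0,-0.014,0,0,0]]'; python3 -m creep '[[0,0,-0.007,0,0,0],[0,0,-0.015,0,0,0],[0,0,-0.025,0,0,0],[0,0,-0.036,0,0,0],[0,0,-0.047,0,0,0],[0,0,-0.056,0,0,0],[0,0,-0.062,0,0,0],[0,0,-0.064,0,0,0]]';  python3 -m creep '[[0,0,-0.002,0,0,0],[0,0,-0.006,0,0,0],[0,0,-0.012,0,0,0],[0,0,-0.017,0,0,0],[0,0,-0.021,0,0,0],[0,0,-0.023,0,0,0],[0,0,-0.024,0,0,0],[0,0,-0.024,0,0,0]]'; python3 go.py 0.518 0.274 0.154 33.6;  python3 go.py 0.518 0.274 0.154 15
```

```text
clock: 18.3
tcp_pos: [0.5743, 0.0189, 0.066]
orientation: [-0.0, 0.957, 0.289, -0.001]
wrist_force: [-0.4, 0.8, -1.6]
finger_gap: 0.0115
clock: 19.1
tcp_pos: [0.5756, 0.0187, 0.1312]
orientation: [0.0, 0.957, 0.289, 0.001]
wrist_force: [0.2, 0.4, -1.7]
finger_gap: 0.0109
clock: 19.9
tcp_pos: [0.5751, 0.0188, 0.1543]
orientation: [0.0, 0.957, 0.289, 0.0]
wrist_force: [-0.0, -0.4, -1.4]
finger_gap: 0.0111
tcp [0.5751 0.0188 0.1543] yaw 33.62 t 19.9
shift mm [ 9.380e+01 -2.441e+02  2.000e-01] turn [ 0.01 -0.    0.02]
tcp [0.5751 0.0188 0.1543] yaw 33.62 t 19.9
shift mm [ 9.380e+01 -2.441e+02  2.000e-01] turn [ 1.000e-02 -0.000e+00  1.862e+01]
```

```bash
python3 -m creep '[[0.0005,-0.0012,0,0,0,0],[0.002,-0.005,0,0,0,0],[0.0044,-0.011,0,0,0,0],[0.0075,-0.0185,0,0,0,0],[0.011,-0.027,0,0,0,0],[0.015,-0.037,0,0,0,0],[0.019,-0.047,0,0,0,0],[0.023,-0.057,0,0,0,0]]' && python3 -m creep '[[0.0038,-0.0095,0,0,0,0],[0.0075,-0.0185,0,0,0,0],[0.0107,-0.0265,0,0,0,0],[0.0135,-0.0333,0,0,0,0],[0.0158,-0.039,0,0,0,0],[0.0175,-0.0432,0,0,0,0],[0.0186,-0.046,0,0,0,0],[0.019,-0.047,0,0,0,0]]'; python3 - <<'E'
from h import *
from workcell import env
p=env.camera_params("wrist");im,d=env.read_camera("wrist");cv2.imwrite("pics/wrist6.png",im)
f=dict(p,d=d);P=cloud(f)
m=(np.hypot(P[...,0]-.56,P[...,1]-.286)<.03)&(abs(P[...,2]-.085)<.006)
v,u=np.nonzero(m);print(m.sum(),u.min(),u.max(),v.min(),v.max())
q=plane(f,u*1.,v*1.,.085);print(np.median(P[m],axis=0),q.mean(0),np.ptp(q,axis=0),cv2.minEnclosingCircle((q[:,:2]*1000).astype(np.float32)))
E
python3 go.py .5253 .2624 .154 33.6
```

```text
clock: 20.7
tcp_pos: [0.5624, 0.0801, 0.1542]
orientation: [0.0, 0.957, 0.289, 0.0]
wrist_force: [-0.3, 0.8, -1.8]
finger_gap: 0.0109
clock: 21.5
tcp_pos: [0.5524, 0.1288, 0.1541]
orientation: [0.0, 0.957, 0.289, -0.0]
wrist_force: [-0.3, -0.1, -1.2]
finger_gap: 0.011
1881 47 96 39 89
[0.55896293 0.28409528 0.08417949] [0.5592031  0.28375088 0.085     ] [3.14267212e-02 3.25629483e-02 5.55111512e-17] ((559.0182495117188, 283.5426330566406), 16.398963928222656)
tcp [0.5524 0.1288 0.1541] yaw 33.62 t 21.55
shift mm [ 5.140e+01 -1.263e+02  1.000e-01] turn [0.   0.01 0.02]
```

View pics/wrist6.png

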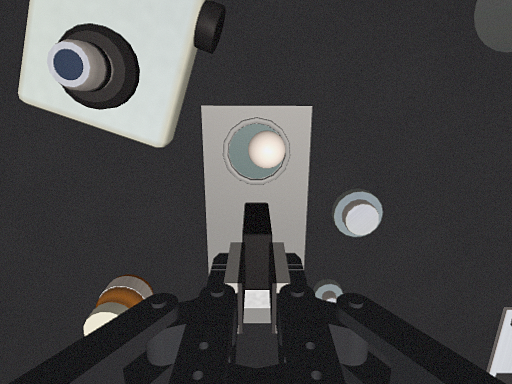

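The lens (70,63) is in clear view and its radius matches; it is at (0.559, 0.284). The bead (267,150) is off-centre but inside the pocket. Now the final leg, gently.

```bash
python3 -m creep '[[0.0005,-0.0012,0,0,0,0],[0.002,-0.0045,0,0,0,0],[0.004,-0.010,0,0,0,0],[0.0067,-0.017,0,0,0,0],[0.0098,-0.025,0,0,0,0],[0.0134,-0.034,0,0,0,0],[0.017,-0.043,0,0,0,0],[0.0205,-0.052,0,0,0,0]]' && python3 -m creep '[[0.0036,-0.009,0,0,0,0],[0.0071,-0.018,0,0,0,0],[0.0106,-0.027,0,0,0,0],[0.014,-0.0355,0,0,0,0],[0.017,-0.0432,0,0,0,0],[0.0197,-0.05,0,0,0,0],[0.022,-0.0558,0,0,0,0],[0.024,-0.061,0,0,0,0]]' && python3 -m creep '[[0.0018,-0.0045,0,0,0,0],[0.0032,-0.008,0,0,0,0],[0.0041,-0.0103,0,0,0,0],[0.0046,-0.0114,0,0,0,0],[0.0046,-0.0116,0,0,0,0],[0.0046,-0.0116,0,0,0,0],[0.0046,-0.0116,0,0,0,0],[0.0046,-0.0116,0,0,0,0]]'; python3 go.py .5243 .2597 .120 33.6; python3 - <<'E'
from h import *
from workcell import env
np.set_printoptions(precision=4,suppress=True)
s=env.get_state();p=env.camera_params("wrist");im,d=env.read_camera("wrist")
f=dict(p,d=d);P=cloud(f);T=rot(s['orientation']);L=T.inv().apply((P-s['tcp_pos']).reshape(-1,3)).reshape(P.shape)
im=im.astype(int);br=im.max(2);sat=im.max(2)-im.min(2);z=L[...,2]
m=(abs(z-.0138)<.006)&(abs(L[...,0])<.09)&(abs(L[...,1])<.035)&(br>90)&(sat<35);pl=L[m]
print('plate',np.linalg.lstsq(np.c_[pl[:,:2],np.ones(len(pl))],pl[:,2],rcond=None)[0],cv2.minAreaRect((pl[:,:2]*1000).astype(np.float32)))
b=(br>190)&(z<.008)&(z>-.02)&(L[...,0]>.025)&(L[...,0]<.065)&(abs(L[...,1])<.02);print('bead',b.sum(),L[b].mean(0))
E
```

```text
clock: 22.35
tcp_pos: [0.5405, 0.1843, 0.1542]
orientation: [0.0, 0.957, 0.289, -0.0]
wrist_force: [0.8, 0.1, -1.5]
finger_gap: 0.0108
clock: 23.15
tcp_pos: [0.5268, 0.2479, 0.1541]
orientation: [0.0, 0.957, 0.289, -0.0]
wrist_force: [0.1, -0.2, -1.2]
finger_gap: 0.0113
clock: 23.95
tcp_pos: [0.5244, 0.2594, 0.1542]
orientation: [0.0, 0.957, 0.289, -0.0]
wrist_force: [0.2, -1.3, -1.3]
finger_gap: 0.0108
tcp [0.5244 0.2594 0.1542] yaw 33.6 t 23.95
shift mm [ 0.1 -0.3 34.2] turn [0.01 0.   0.  ]
plate [0.0034 0.01   0.0138] ((-2.556915283203125, -0.9282493591308594), (140.1931915283203, 60.34077072143555), 0.1802631914615631)
bead 925 [ 0.046   0.0061 -0.0031]
```

```bash
python3 -m creep '[[0,0,0.001,0,0,0],[0,0,0.004,0,0,0],[0,0,0.009,0,0,0],[0,0,0.015,0,0,0],[0,0,0.021,0,0,0],[0,0,0.027,0,0,0],[0,0,0.032,0,0,0],[0,0,0.034,0,0,0]]'; python3 -m creep '[[0,0,0,0,0,0],[0,0,0,0,0,0],[0,0,0,0,0,0],[0,0,0,0,0,0],[0,0,0,0,0,0],[0,0,0,0,0,0],[0,0,0,0,0,0],[0,0,0,0,0,0]]'; python3 - <<'E'
from workcell import env
import cv2,numpy as np
a=env.read_camera("scene")[0][130:240,290:430];b=env.read_camera("side")[0][215:345,90:255]
cv2.imwrite("pics/final.png",np.hstack([cv2.resize(x,(400,314),interpolation=2) for x in(a,b)]))
E
python3 go.py .5243 .2597 .120 33.6
```

```text
clock: 24.8
tcp_pos: [0.5239, 0.2594, 0.1192]
orientation: [0.0, 0.957, 0.289, -0.001]
wrist_force: [-0.7, -0.1, -1.9]
finger_gap: 0.011
clock: 25.6
tcp_pos: [0.5243, 0.2596, 0.1202]
orientation: [0.0, 0.957, 0.289, 0.0]
wrist_force: [0.6, 0.7, -1.8]
finger_gap: 0.0111
tcp [0.5244 0.2596 0.1201] yaw 33.62 t 25.7
shift mm [ 0.  -0.1  0.1] turn [0.   0.   0.02]
```

View pics/final.png

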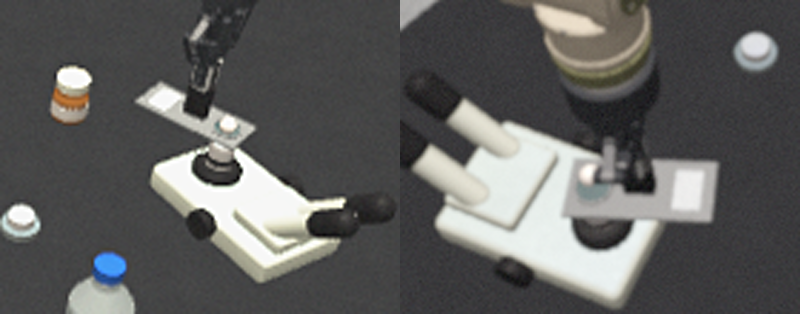

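Both views show the tray level, with the bead in its pocket above the lens barrel and no contact; the jar and bottle stand in place. Handing in.

```bash
python3 -c "
from workcell import env
print(env.hand_in())"
```

```text
the job is handed in; nothing more can be done
None
```

I lifted the tray off its dock by the fin, pressed the narrow stud and then the wide one, and handed in with the tray held still over the lens at about 26 s. The hand-in gave no verdict.

- **Stud presses:** the upward force rose by about 3.7 N on the narrow stud and 3.6 N on the wide one. I take that as roughly 6 mm down on each, plus a further 1–1.5 mm for margin. Depth comes from force and tool height only, as I had no joint reading.
- **Final hold:** by my estimate the pocket is within a few millimetres of the lens axis. Its floor is about 21 mm above the lens, and the tray is level within about 0.6°. The wrist force stayed at the tray's own weight, which points to no contact with the scope.
- **Lens position:** the three camera estimates differed by up to about 8 mm. I used the closest one, from the wrist camera.
- **Bead:** it rolled about 6 mm off the pocket's centre during the carry but stayed in.
- **Bystanders:** the last picture shows the jar and bottle upright in place. I did not recheck the well plate at the end, but nothing I moved came near it.

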